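Shut the air-filter housing and lock its quarter-turn fastener

TASK

The air-filter housing on the bench still has its cover standing open. Push the cover down with a fingertip, then set a fingertip in the slot of the yellow quarter-turn fastener, press the cover down onto its springy seal and turn the fastener clockwise a full quarter turn, to its stop, so that the cover stays locked down flush when you let go. Work only by pushing: do not lift the cover any further open, and leave the carburettor, spanner, jar and socket where they lie.

Things in the scene. Friction and masses are not known exactly. Their poses are not given: they have to be found in the camera images.
- airbox: Black air-filter housing, bolted down: open-topped box 200 mm (its x) by 230 mm (its y) on a 240 x 200 mm steel plate. Origin: centre of its underside, on the bench; z up; rim 105 mm up. Cover hinge line along its y at x = +100, z = 105 mm (far side). An intake spout on the left wall (+y) reaches y = 150 mm, a boot on the right wall y = -137 mm, both under 90 mm high
- cover (a joint): Angle of the grey cover (rad): 0 = flush on the rim, positive = open (its front edge, at -x, swings up); starts at 0.45 to 0.80. A stiff hinge holds it where it is left; 1 to 3 N from above, 120 mm from the hinge, swings it down. From about 0.08 rad down it meets a springy seal: holding it flush takes 6 to 8 N at the fastener; let go unlocked, it rises again to 0.02 to 0.06 rad
- cover_pad (a point): Point on the bare top of the cover, 120 mm from the hinge line, 80 mm to the +y side of its middle line (the mirror place at -y is bare too); moves with the cover; x towards the hinge, z out of its top. The cover is a flat plate, 200 mm from hinge line to front edge, 230 mm wide, 9 mm thick, its underside in the plane of the hinge line (shut: top 114 mm above the bench)
- fastener (a joint): Turn of the fastener (rad): 0 = open, slot from front edge to hinge (red dot); 1.57 = locked, slot along the hinge line (green dots); grows clockwise from above, stops at both ends; starts at 0 to 0.10. Takes about 0.1 N m and stays where left. A cam pin below enters a receptacle: with the cover down it turns home, with the cover not pressed it jams near 0.3 rad, turned early it keeps the cover up
- fastener_slot (a point): Middle of the slot's floor, on the fastener's axis, 145 mm from the hinge line on the cover's middle line; x along the slot, z out of the cover. Yellow head 80 mm across, level with a fixed black collar round it (93 mm outside). Slot: straight across the head, 28 mm wide, 14 mm deep, closed by the collar at 41 mm from the axis; black floor with a white line, 116 mm above the bench when flush
- carburettor_mid (a point): Loose aluminium carburettor, 94 x 83 x 74 mm, beside the housing; its middle, 36 mm up. Leave alone
- spanner: Loose steel spanner lying flat, 180 mm long; origin at the middle of its underside. Leave alone
- jar_mid (a point): Loose amber glass jar with a steel lid, 60 mm across, 65 mm high; its middle. Leave alone
- socket_mid (a point): Loose steel socket standing up, 26 mm across, 38 mm high; its middle. Leave alone

How it is judged:
On the way, in this order (a step that is already met when the one before it is completed fails the run):
1. the cover is pushed down to its seal, the fastener still open (value of joint cover below 0.08 rad and value of joint fastener below 0.5 rad), for 0.1 s.
2. the fastener is turned a quarter turn with the cover drawn down flush (value of joint fastener above 1.4 rad and value of joint cover below 0.015 rad), for 0.2 s.
At the end, for the whole second after the job is handed in: The fastener stands within 0.17 rad (10 degrees) of its locked stop and the cover stays flush (under 0.015 rad, 2 mm at the fastener) by itself, at rest (all of step 2 and velocity of joint cover below 0.05 rad/s); the robot touches nothing.
It fails at once if the cover is lifted or swung further open (value of joint cover above 0.92 rad).
It fails at once if the carburettor, spanner, jar or socket is moved more than 20 mm or lifted (distance of any of carburettor_mid, spanner, jar_mid, socket_mid from where it was at the start of the episode above 0.02 m).
It also fails if it takes over 48 s, if anything falls off the work surface, if the arm or the gripper's body presses on something with over 40 N, if the wrist force passes 120 N, or if a joint passes its speed limit or range.

ROBOT

A 6-joint arm with a two-finger parallel gripper is mounted at the origin on the work surface. World frame = base frame: x ahead of the robot, y to its left, z up, the work surface at z = 0. Lengths are in m, angles in rad, forces in N, time in s.
With the tool pointing down it reaches from about 0.35 to 0.775 m from the base axis. Payload 5.5 kg.
Tool frame: the origin (TCP) lies between the finger pads; the fingertips stand 11 mm ahead of it and the grasp point (between the pads) lies 8 mm behind it (tips_ahead is the distance from the TCP to the fingertips, in m); z points along the fingers, y is the line along which they close (so a half turn about z gives the same grasp; the last joint's range is limited). The gripper opens to 85 mm and grips with 20 to 120 N. Pads are 22 mm wide; open, the fingers measure 114 mm over their backs; the gripper's body (76 mm by 85 mm) begins 54 mm behind the grasp point. The pads swing forward as they close: fully open they stand 13 mm farther back than shut.
Start: joints at [0.973, 0.313, 0.046, 1.304, 0, 1.431], TCP at [0.254, 0.516, 0.242] pointing down, gripper open.
Joint ranges: [-2.76, 2.76], [-0.86, 1.69], [-1.03, 1.26], [-2.2, 2.34], [-1.47, 1.5], [-3.14, 3.14]. Speed limits (rad/s): [2.57, 2.57, 3.14, 3.14, 3.14, 3.14].

INTERFACE

Orientations are given as a unit quaternion [w, x, y, z].
In Python, from workcell import * gives the robot as it stands. The module is installed in compiled form; this text tells all that it offers.
- The arm moves only by the tool jog_arm, never from a script. Its argument "moves" is a list of rows, each an object with "fingers": the closure, from 0 (fully open) to 1 (shut); "slide": the shift along the tool's x, y, z in mm, a list of three; "angular": the turn, a rotation vector about the tool's x, y, z in degrees, a list of three. A call has 1 to 10 rows; each row is the pose to reach, as a shift and turn from the pose commanded when the call began, along the tool's axes at that moment; what a row does not reach only later rows make up. A row lasts 1/12 s, in which the tool goes at most 41.7 mm and 7.16 degrees, less where a joint would pass 70% of its speed; a pose out of reach is approached as far as the arm can. A call with a gripper value outside its range is refused whole. The fingers move at their own pace and stop on an object; "squeeze" is the grip in N (left out, the last holds). Time passes only in rows, so rows that repeat a pose let the fingers close. It gives the time, the measured TCP pose, the force, the opening and the grip force at its end, in the units of the state.
- get_state(): the state, without advancing time (a new reading comes with each control period).
- read_camera(name): name is "scene" or "top"; returns a dict with "color" (384x512x3 uint8, red, green, blue), "fovy" (degrees; the focal length in pixels is half the picture's height over the tangent of half this angle, whatever the lens; pixels are square), "cx", "cy" (the principal point, pixels), "world_from_camera" (4x4, takes a point from camera to world coordinates). Camera axes: x right, y down, z forward; pixel columns grow to the right and rows downward; lengths in m; the calibration is good to about 2 mm. A picture is of the moment at which its call begins. There is no depth.
- hand_in(): hands the job in; it is judged then, once.
Trained networks look in a picture, given as the dict that the camera call returned (one of the last four; its "shot" number tells which), for a name from the list of things; names that differ only in an ending like _2 or _b are one class to them, and where a whole thing is asked for, a point or a joint stands for the part that bears it (a point fixed in the world has none). Each returns a list of dicts, best first, with "p" (0 to 1); they miss things now and then, are a little off and sometimes report something else, mostly with a low value. They report only what shows in the picture. A call takes as long as a camera call.
- look_for(target, picture): "point" ([column, row] in pixels, amid what is visible of it).
- tip_of(target, picture): "point" ([column, row] in pixels: a listed point, or the origin of a listed thing).
The state is a dict: "clock": time; "joint_pos": joint angles; "qvel": joint speeds; "tau": joint torques, N m; "tcp_pos": TCP position; "orientation": TCP orientation; "wrist_force": force on the tool from outside, world axes, zero at the start; "ft_torque": the same for the moment, N m; "finger_gap": finger opening in m; "grip_force": force on a finger pad.
Only numpy, scipy, OpenCV 4.12 (cv2) and the standard library are available. Lean on these libraries where they do the work, as an engineer would, in place of code of your own. Each camera call takes 0.05 s, during which the arm holds its last target. There are 200 camera calls.

## Working session

There is one attempt and no reset: what is moved stays moved. The work goes in short steps, Python scripts to look and compute and a tool call to move; the robot and the scene stay as the last step left them, time stands still between calls to the robot, and variables do not carry over. Pictures are saved under pics/ and viewed, at most 10 in all, crops included, and the job is handed in when it is done.

Besides the shell and the picture viewer there is one more tool, called after "Call:" as name(argument=value, ...) on one line, values as JSON. jog_arm: Moves the arm, as the interface text tells. Its arguments: {"type":"object","properties":{"moves":{"type":"array","items":{"type":"object","properties":{"fingers":{"type":"number"},"slide":{"type":"array","items":{"type":"number"}},"angular":{"type":"array","items":{"type":"number"}}}}},"squeeze":{"type":"number"}},"required":["moves"]}

```bash
mkdir -p pics; cat > h.py <<'E'
from workcell import *
import numpy as np, cv2
from scipy.spatial.transform import Rotation as R
from scipy.optimize import least_squares
def K(p):
    f=p["color"].shape[0]/2/np.tan(np.radians(p["fovy"])/2); return f,p["cx"],p["cy"]
def ray(p,px):
    f,cx,cy=K(p);T=np.array(p["world_from_camera"]);d=T[:3,:3]@[(px[0]-cx)/f,(px[1]-cy)/f,1];return T[:3,3],d/np.linalg.norm(d)
def proj(p,X):
    f,cx,cy=K(p);T=np.array(p["world_from_camera"]);c=(np.asarray(X)-T[:3,3])@T[:3,:3];return np.array([f*c[0]/c[2]+cx,f*c[1]/c[2]+cy])
def tri(l):
    A=0;b=0
    for p,px in l:
        o,d=ray(p,px);M=np.eye(3)-np.outer(d,d);A=A+M;b=b+M@o
    return np.linalg.solve(A,b)
def onz(p,px,z):
    o,d=ray(p,px);return o+d*(z-o[2])/d[2]
def Rt():
    q=get_state()["orientation"];return R.from_quat([q[1],q[2],q[3],q[0]]).as_matrix()
E
python3 - <<'E'
from h import *
np.set_printoptions(precision=4,suppress=True)
P={n:read_camera(n) for n in("scene","top")}
print(get_state())
for n,p in P.items():
    cv2.imwrite(f"pics/{n}0.png",p["color"][:,:,::-1]); print(n,np.array(p["world_from_camera"]),p["fovy"])
for t in["airbox","cover_pad","fastener_slot","carburettor_mid","jar_mid","socket_mid","spanner"]:
    r={}
    for n,p in P.items():
        d=tip_of(t,p)
        print(t,n,[(np.round(x["point"],1),round(x["p"],2)) for x in d[:2]])
        if d:r[n]=d[0]["point"]
    if len(r)==2:
        X=tri([(P[n],r[n]) for n in r]);print("  ",X,[proj(P[n],X)-r[n] for n in r])
E
```

```text
{'clock': 0.1, 'joint_pos': array([ 0.9734,  0.314 ,  0.0451,  1.3036, -0.    ,  1.4312]), 'qvel': array([ 0.0017, -0.0033,  0.0042, -0.0002,  0.0004, -0.0006]), 'tau': array([  0.0028, -48.1725,  29.9244,   0.0127,  -0.0001,   0.    ]), 'tcp_pos': array([0.2539, 0.5154, 0.2415]), 'orientation': array([-0.0003,  0.2269,  0.9739, -0.0008]), 'wrist_force': array([ 0.3746, -0.2432,  0.598 ]), 'ft_torque': array([-0.0348, -0.0362,  0.0193]), 'grip_force': 0.0, 'finger_gap': 0.08515026662770821}
scene [[-0.9733  0.193  -0.1243  0.6834]
 [ 0.2293  0.792  -0.5658  0.604 ]
 [-0.0107 -0.5792 -0.8151  0.9461]
 [ 0.      0.      0.      1.    ]] 46.48146216492532
top [[-0.0027 -0.9861  0.1662  0.4128]
 [-0.9997 -0.0015 -0.025   0.0176]
 [ 0.0249 -0.1662 -0.9858  1.035 ]
 [ 0.      0.      0.      1.    ]] 48.08504600840474
airbox scene [(array([223.1, 236.5]), 0.63)]
airbox top [(array([235.5, 179.8]), 0.59)]
   [ 0.6241  0.048  -0.0183] [array([0.9357, 0.2152]), array([ 0.3686, -0.8803])]
cover_pad scene [(array([216. , 218.2]), 0.68)]
cover_pad top [(array([197.6, 145.9]), 0.63)]
   [0.647  0
[... 175 characters left out ...]
0.6179 0.0501 0.2189] [array([1.6659, 0.4184]), array([ 0.6717, -1.6719])]
carburettor_mid scene [(array([211.2, 326.2]), 0.63)]
carburettor_mid top [(array([140. , 149.7]), 0.88)]
   [0.6918 0.2772 0.02  ] [array([1.954 , 0.4171]), array([ 0.6749, -1.5987])]
jar_mid scene [(array([206.2, 130.6]), 0.86)]
jar_mid top [(array([364.2, 184. ]), 0.85)]
   [ 0.6049 -0.2594  0.0387] [array([1.4135, 0.4152]), array([ 0.6624, -1.5826])]
socket_mid scene [(array([293.7, 296.3]), 0.51)]
socket_mid top [(array([151.7, 223.4]), 0.59)]
   [0.5083 0.2472 0.0091] [array([-1.0493, -0.2003]), array([-0.4588,  0.8879])]
spanner scene []
spanner top [(array([308.1, 191.2]), 0.56), (array([231.9, 158.8]), 0.45)]
```

```bash
python3 -c "
import cv2,numpy as np
a=cv2.imread('pics/scene0.png');b=cv2.imread('pics/top0.png')
cv2.imwrite('pics/both.png',cv2.resize(np.vstack([a,b]),(400,600),interpolation=cv2.INTER_AREA))"
```

```text
(no output)
```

View pics/scene0.png

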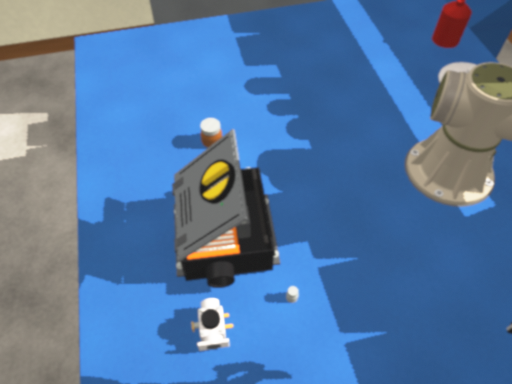

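View pics/top0.png

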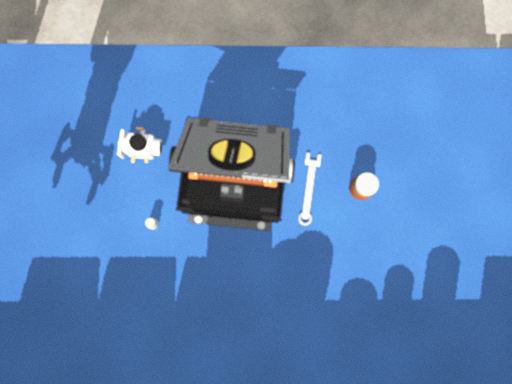

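The scene view shows the cover open at about 0.6–0.7 rad. The fastener is near (219,178) in scene and (231,158) in top. Next I'll enlarge crops to pick corners.

```bash
python3 -c "
import cv2,numpy as np
a=cv2.imread('pics/scene0.png')[120:290,155:290];b=cv2.imread('pics/top0.png')[105:240,155:310]
a=cv2.resize(a,None,fx=3,fy=3);b=cv2.resize(b,None,fx=2.5,fy=2.5)
c=np.zeros((510,800,3),np.uint8);c[:a.shape[0],:405]=a;c[:b.shape[0],410:410+b.shape[1]]=b
cv2.imwrite('pics/crop.png',c)"
```

```text
(no output)
```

View pics/crop.png

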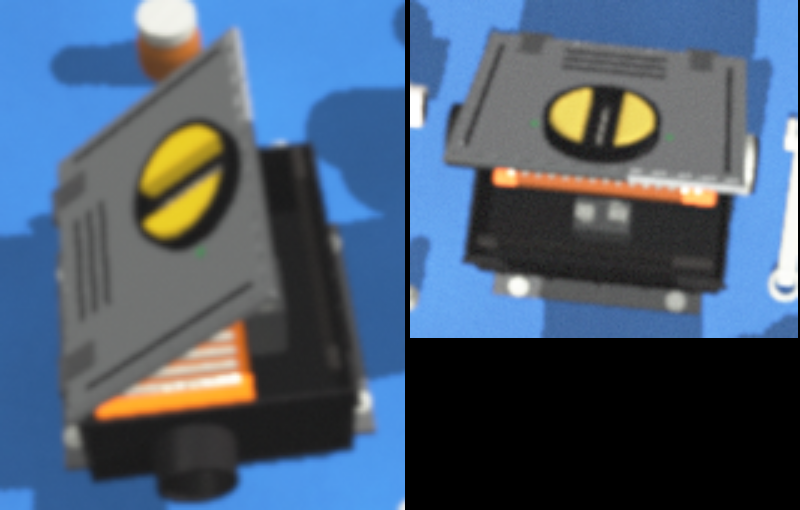

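```bash
cat >> h.py <<'E'
def W(v,X):  # airbox -> world
    return R.from_euler('z',v[2]).apply(X)+[v[0],v[1],0]
def C(v,d,y,h): # on cover: d from hinge, y, height above cover underside plane
    th=v[3]; return W(v,np.array([.1-d*np.cos(th)+h*np.sin(th)*1,y,.105+d*np.sin(th)+h*np.cos(th)]))
E
python3 - <<'E'
from h import *
np.set_printoptions(precision=4,suppress=True)
S=read_camera("scene");T=read_camera("top")
f=lambda d,y,h:(lambda v:C(v,d,y,h))
g=lambda x,y,z:(lambda v:W(v,np.array([x,y,z])))
obs=[(S,(232.7,130),f(.2,-.115,.009),"FR"),(S,(174,174.3),f(0,-.115,.009),"HR"),(S,(243.3,222.7),f(.2,.115,.009),"FL"),(S,(180,258.3),f(0,.115,.009),"HL"),
(T,(169.8,169),f(.2,.115,.009),"FL"),(T,(290.2,176.5),f(.2,-.115,.009),"FR"),(T,(187.4,117.8),f(0,.115,.009),"HL"),(T,(289.4,129),f(0,-.115,.009),"HR"),
(T,(179,209.8),g(-.1,.115,.105),"rimL"),(T,(279.8,221),g(-.1,-.115,.105),"rimR"),(S,(272.7,251.7),g(-.1,.115,.105),"rimL"),
(S,(216,218.2),f(.12,.08,.009),"pad"),(T,(197.6,145.9),f(.12,.08,.009),"pad"),(S,(219.2,178.5),f(.145,0,.011),"slot"),(T,(230.7,159.7),f(.145,0,.011),"slot")]
r=lambda v:np.concatenate([proj(p,m(v))-px for p,px,m,_ in obs])
s=least_squares(r,[.62,.05,-.05,.6],loss="soft_l1")
print(s.x)
for o,e in zip(obs,r(s.x).reshape(-1,2)):print(o[3],e)
v=s.x
print("pads",C(v,.12,.08,.009),C(v,.12,-.08,.009),C([*v[:3],0],.12,.08,.009),"slot",C([*v[:3],0],.145,0,.011), "front",C(v,.2,0,.009),"hinge",C(v,0,0,0))
E
```

```text
[ 0.6191  0.0494 -0.1044  0.7573]
FR [ 0.0094 -3.9755]
HR [ 0.0838 -1.5261]
FL [ 2.7073 -6.9946]
HL [-2.4425  0.9146]
FL [-2.5009 -1.6398]
FR [-0.0593  3.7775]
HL [0.2059 0.0918]
HR [ 0.6119 -0.2467]
rimL [-3.2851 -0.3549]
rimR [ 1.4306 -0.536 ]
rimL [ 2.7624 -2.6266]
pad [-0.8358  0.9787]
pad [-3.9366  1.3092]
slot [0.1845 2.2325]
slot [ 1.286  -2.5222]
pads [0.6463 0.127  0.194 ] [ 0.6296 -0.0321  0.194 ] [0.6075 0.1311 0.114 ] slot [0.5743 0.0541 0.116 ] front [0.5801 0.0535 0.2489] hinge [0.7185 0.039  0.105 ]
```

```bash
cat >> h.py <<'E'
V=[.6191,.0494,-.1044]
def to(X,yaw=None):
    """slide mm from measured pose to world X, and tool-z turn for tool y heading yaw (deg)"""
    M=Rt();s=get_state();print("slide",np.round((np.array(X)-s["tcp_pos"])@M*1000,1))
    h=np.degrees(np.arctan2(M[1,1],M[0,1]));print("heading",round(h,1),"tilt xy",np.round(M[:2,2],4), "turn",None if yaw is None else round(-((yaw-h+180)%360-180),1))
E
python3 - <<'E'
from h import *
to([.6075,.131,.34],174)
E
```

```text
slide [-487.  -189.   -97.7]
heading 63.8 tilt xy [0.     0.0001] turn -110.2
```

Call:
jog_arm(moves=[{"slide": [0,0,-40],"fingers": 1},{"slide": [0,0,-80],"fingers": 1},{"slide": [0,0,-98],"fingers": 1},{"slide": [-487,-189,-98],"angular": [0,0,-60],"fingers": 1},{"slide": [-487,-189,-98],"angular": [0,0,-60],"fingers": 1},{"slide": [-487,-189,-98],"angular": [0,0,-60],"fingers": 1},{"slide": [-487,-189,-98],"angular": [0,0,-60],"fingers": 1},{"slide": [-487,-189,-98],"angular": [0,0,-60],"fingers": 1},{"slide": [-487,-189,-98],"angular": [0,0,-60],"fingers": 1},{"slide": [-487,-189,-98],"angular": [0,0,-60],"fingers": 1}], squeeze=20)

```text
schema error: expected keys fingers, slide, angular
```

```bash
python3 -c "
from h import *
to([.6075,.131,.33],174)
print(get_state())"
```

```text
slide [-487.  -189.   -87.7]
heading 63.8 tilt xy [0.     0.0001] turn -110.2
{'clock': 0.9, 'joint_pos': array([9.73404230e-01, 3.13144847e-01, 4.60907704e-02, 1.30365962e+00,
       4.23120760e-05, 1.43119251e+00]), 'qvel': array([-0.00072374,  0.00060793,  0.00117466,  0.00068613,  0.00019897,
        0.0007625 ]), 'tau': array([ 1.20407021e-04, -4.80446398e+01,  2.98815411e+01,  1.33602364e-05,
       -6.97241740e-05,  2.33888855e-06]), 'tcp_pos': array([0.25413582, 0.51580302, 0.2423508 ]), 'orientation': array([-4.85399248e-06,  2.26900645e-01,  9.73917910e-01,  4.61610811e-05]), 'wrist_force': array([-0.02860127,  1.04336755, -0.63036848]), 'ft_torque': array([-0.03601306,  0.01619173, -0.02005108]), 'grip_force': 0.0, 'finger_gap': 0.08505481326091559}
```

All three keys are required in every row.

Call:
jog_arm(moves=[{"slide": [0,0,-40],"angular": [0,0,0],"fingers": 1},{"slide": [0,0,-80],"angular": [0,0,0],"fingers": 1},{"slide": [0,0,-98],"angular": [0,0,0],"fingers": 1},{"slide": [-487,-189,-98],"angular": [0,0,-60],"fingers": 1},{"slide": [-487,-189,-98],"angular": [0,0,-60],"fingers": 1},{"slide": [-487,-189,-98],"angular": [0,0,-60],"fingers": 1},{"slide": [-487,-189,-98],"angular": [0,0,-60],"fingers": 1},{"slide": [-487,-189,-98],"angular": [0,0,-60],"fingers": 1},{"slide": [-487,-189,-98],"angular": [0,0,-60],"fingers": 1},{"slide": [-487,-189,-98],"angular": [0,0,-60],"fingers": 1}], squeeze=20)

```text
clock: 1.73
tcp_pos: [0.4352, 0.3192, 0.3406]
orientation: [0.0, -0.171, 0.985, 0.0]
wrist_force: [0.5, 1.5, 0.0]
finger_gap: -0.0001
grip_force: 0.0
```

```bash
python3 -c "
from h import *
to([.6075,.131,.33],174)
s=get_state();print(s['tcp_pos'],s['joint_pos'],s['finger_gap'])"
```

```text
slide [ -98.6 -235.3   10.6]
heading 109.7 tilt xy [0.0005 0.0004] turn -64.3
[0.43522069 0.31916403 0.3405704 ] [4.83903193e-01 2.36600610e-01 1.81626660e-01 1.51520346e+00
 1.32613584e-04 1.39328255e-01] -5.9768525039690226e-05
```

Call:
jog_arm(moves=[{"slide": [-98,-235,10],"angular": [0,0,-64],"fingers": 1},{"slide": [-98,-235,10],"angular": [0,0,-64],"fingers": 1},{"slide": [-98,-235,10],"angular": [0,0,-64],"fingers": 1},{"slide": [-98,-235,10],"angular": [0,0,-64],"fingers": 1},{"slide": [-98,-235,10],"angular": [0,0,-64],"fingers": 1},{"slide": [-98,-235,10],"angular": [0,0,-64],"fingers": 1},{"slide": [-98,-235,10],"angular": [0,0,-64],"fingers": 1},{"slide": [-98,-235,10],"angular": [0,0,-64],"fingers": 1},{"slide": [-98,-235,10],"angular": [0,0,-64],"fingers": 1},{"slide": [-98,-235,10],"angular": [0,0,-64],"fingers": 1}])

```text
clock: 2.57
tcp_pos: [0.6052, 0.1308, 0.3299]
orientation: [-0.0, -0.666, 0.746, 0.0]
wrist_force: [1.0, 1.1, 0.1]
finger_gap: -0.0004
grip_force: 0.0
```

```bash
python3 -c "
from h import *
to([.6075,.131,.26],174)
s=get_state();print(s['tcp_pos'],s['joint_pos'],s['finger_gap'])
p=read_camera('scene');cv2.imwrite('pics/s2.png',cv2.resize(p['color'][100:292,130:386,::-1],None,fx=3,fy=3))"
```

```text
slide [-0.5 -2.3 69.9]
heading 173.6 tilt xy [-0.0006  0.0001] turn -0.4
[0.60524273 0.13075318 0.32986472] [ 8.31486816e-02  4.04402105e-01  3.89978569e-01  1.55698255e+00
  1.18529579e-04 -1.37512469e+00] -0.0003709344808230969
```

View pics/s2.png

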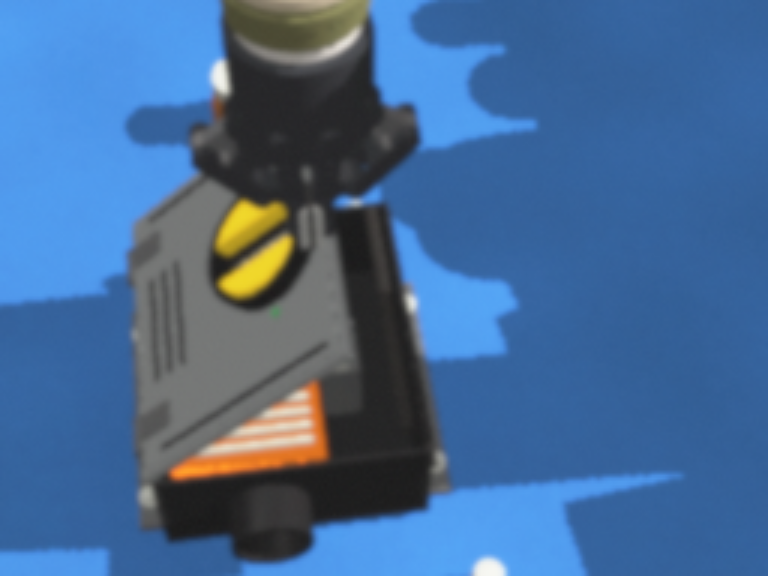

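Call:
jog_arm(moves=[{"slide": [0,-2,35],"angular": [0,0,0],"fingers": 1},{"slide": [0,-2,70],"angular": [0,0,0],"fingers": 1},{"slide": [0,-2,85],"angular": [0,0,0],"fingers": 1},{"slide": [0,-2,95],"angular": [0,0,0],"fingers": 1},{"slide": [0,-2,105],"angular": [0,0,0],"fingers": 1},{"slide": [0,-2,115],"angular": [0,0,0],"fingers": 1},{"slide": [0,-2,125],"angular": [0,0,0],"fingers": 1},{"slide": [0,-2,135],"angular": [0,0,0],"fingers": 1}])

```text
clock: 3.28
tcp_pos: [0.6075, 0.1315, 0.1957]
orientation: [0.001, -0.665, 0.747, -0.001]
wrist_force: [0.1, 0.0, 1.4]
finger_gap: -0.0004
grip_force: 0.8
```

Call:
jog_arm(moves=[{"slide": [0,0,10],"angular": [0,0,0],"fingers": 1},{"slide": [0,0,20],"angular": [0,0,0],"fingers": 1},{"slide": [0,0,30],"angular": [0,0,0],"fingers": 1},{"slide": [0,0,40],"angular": [0,0,0],"fingers": 1},{"slide": [0,0,50],"angular": [0,0,0],"fingers": 1},{"slide": [0,0,58],"angular": [0,0,0],"fingers": 1},{"slide": [0,0,63],"angular": [0,0,0],"fingers": 1},{"slide": [0,0,63],"angular": [0,0,0],"fingers": 1}])

```text
clock: 3.95
tcp_pos: [0.606, 0.1313, 0.1308]
orientation: [-0.001, -0.665, 0.747, 0.001]
wrist_force: [-0.9, -0.3, 0.1]
finger_gap: -0.0
grip_force: 0.0
```

Call:
jog_arm(moves=[{"slide": [0,0,3],"angular": [0,0,0],"fingers": 1},{"slide": [0,0,5],"angular": [0,0,0],"fingers": 1},{"slide": [0,0,5],"angular": [0,0,0],"fingers": 1}])

```text
clock: 4.2
tcp_pos: [0.607, 0.1313, 0.1277]
orientation: [0.0, -0.665, 0.747, -0.0]
wrist_force: [-1.3, -0.3, 1.5]
finger_gap: -0.0001
grip_force: 0.4
```

```bash
python3 -c "
from h import *
p=read_camera('scene');cv2.imwrite('pics/s3.png',cv2.resize(p['color'][100:292,130:386,::-1],None,fx=3,fy=3))"
```

```text
(no output)
```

View pics/s3.png

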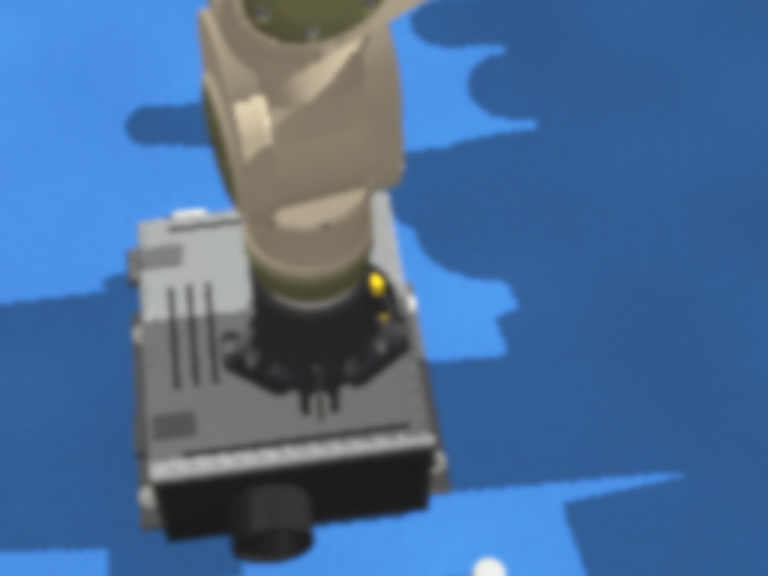

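The cover is down near the rim, with the fingertips at about (318,405) in the crop. I'll press slightly more, then lift off and clear the view.

Call:
jog_arm(moves=[{"slide": [0,0,2],"angular": [0,0,0],"fingers": 1},{"slide": [0,0,4],"angular": [0,0,0],"fingers": 1},{"slide": [0,0,4],"angular": [0,0,0],"fingers": 1},{"slide": [0,0,4],"angular": [0,0,0],"fingers": 1}])

```text
clock: 4.58
tcp_pos: [0.607, 0.1313, 0.1241]
orientation: [0.0, -0.665, 0.747, -0.0]
wrist_force: [-2.1, -0.1, 5.0]
finger_gap: -0.0
grip_force: 2.5
```

Call:
jog_arm(moves=[{"slide": [0,0,-35],"angular": [0,0,0],"fingers": 0.5},{"slide": [0,0,-75],"angular": [0,0,0],"fingers": 0.5},{"slide": [110,40,-110],"angular": [0,0,0],"fingers": 0.5},{"slide": [110,40,-110],"angular": [0,0,0],"fingers": 0.5},{"slide": [110,40,-110],"angular": [0,0,0],"fingers": 0.5},{"slide": [110,40,-110],"angular": [0,0,0],"fingers": 0.5},{"slide": [110,40,-110],"angular": [0,0,0],"fingers": 0.5}])

```text
clock: 5.17
tcp_pos: [0.5548, 0.0249, 0.2346]
orientation: [0.001, -0.664, 0.748, -0.001]
wrist_force: [0.6, 0.2, -0.6]
finger_gap: 0.0431
grip_force: 0.0
```

```bash
python3 - <<'E'
from h import *
np.set_printoptions(precision=4,suppress=True)
s=get_state();print(s["tcp_pos"],s["finger_gap"],Rt())
P={n:read_camera(n) for n in("scene","top")}
r={}
for n,p in P.items():
    d=tip_of("fastener_slot",p);print(n,[(np.round(x["point"],1),round(x["p"],2)) for x in d[:2]])
    if d: r[n]=d[0]["point"];print(onz(p,r[n],.118))
    hsv=cv2.cvtColor(p["color"],cv2.COLOR_RGB2HSV);m=cv2.inRange(hsv,(22,120,90),(34,255,255))
    ys,xs=np.nonzero(m);print(n,len(xs))
    for l in cv2.connectedComponentsWithStats(m)[2:]: print(np.round(l,1).tolist() if len(l)<12 else 0)
a=P["scene"]["color"][130:280,165:285,::-1];b=P["top"]["color"][110:230,165:300,::-1]
a=cv2.resize(a,None,fx=3.3,fy=3.3);b=cv2.resize(b,None,fx=2.9,fy=2.9)
c=np.zeros((500,796,3),np.uint8);c[:a.shape[0],:a.shape[1]]=a;c[:b.shape[0],400:400+b.shape[1]]=b
cv2.imwrite('pics/crop2.png',c)
E
```

```text
[0.5548 0.0249 0.2346] 0.043089799864289284 [[-0.1181 -0.993   0.003 ]
 [-0.993   0.1181 -0.0002]
 [-0.0002 -0.003  -1.    ]]
scene [(array([244.5, 204.3]), 0.69)]
[0.5714 0.0558 0.118 ]
scene 758
[[0, 0, 512, 384, 195850], [224, 186, 35, 16, 407], [225, 205, 35, 14, 337], [225, 315, 3, 2, 4], [226, 325, 6, 3, 10]]
[[255.6, 191.5], [240.3, 194.0], [242.3, 211.0], [225.8, 315.2], [228.3, 326.0]]
top []
top 0
[[0, 0, 512, 384, 196608]]
[[255.5, 191.5]]
```

View pics/crop2.png

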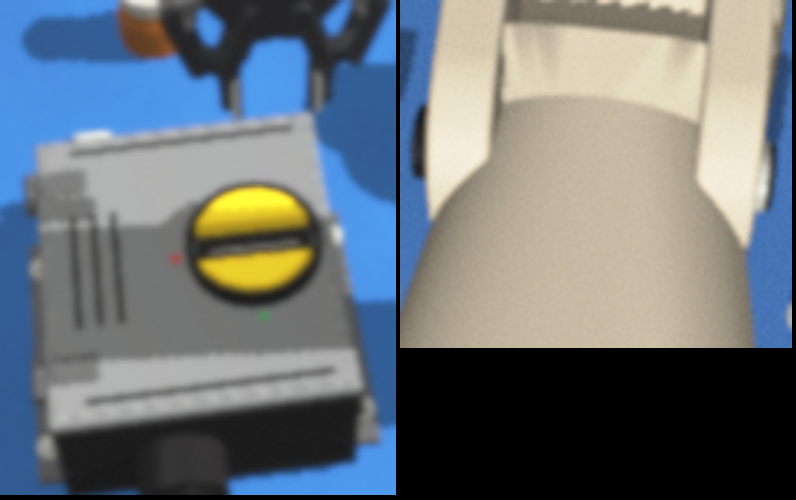

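The slot runs front to hinge, with the red dot showing (open) and a slight turn visible. The head centre is about crop (254,243), i.e. scene (242,203.6). The top view is blocked by the arm.

```bash
python3 - <<'E'
from h import *
np.set_printoptions(precision=4,suppress=True)
s=get_state();p=read_camera("scene");M=Rt()
for dz in (0,.005,.011): 
  for y in(-.0215,.0215): print(dz,y,proj(p,s["tcp_pos"]+M@[0,y,dz]))
hsv=cv2.cvtColor(p["color"],cv2.COLOR_RGB2HSV);m=cv2.inRange(hsv,(20,110,60),(36,255,255));m[300:]=0
pts=np.argwhere(m)[:,::-1].astype(np.float32)
W_=np.array([onz(p,q,.135) for q in pts]).astype(np.float32)[:,:2]
h=cv2.convexHull(W_);print("enclosing",cv2.minEnclosingCircle(h),cv2.fitEllipse(h))
# two lobes -> slot direction: line separating
n,l,st,c=cv2.connectedComponentsWithStats(m);i=np.argsort(-st[1:,4])[:2]+1
a,b=[onz(p,c[k],.135)[:2] for k in i];d=a-b;print("lobes",a,b,(a+b)/2,"slot dir deg",np.degrees(np.arctan2(d[1],d[0]))-90)
E
```

```text
0 -0.0215 [237.9873 161.6383]
0 0.0215 [258.6507 159.5945]
0.005 -0.0215 [238.0598 163.1766]
0.005 0.0215 [258.6324 161.1375]
0.011 -0.0215 [238.1459 165.0047]
0.011 0.0215 [258.6105 162.9714]Traceback (most recent call last):
  File "<stdin>", line 9, in <module>
cv2.error: OpenCV(4.12.0) /io/opencv/modules/imgproc/src/convhull.cpp:143: error: (-215:Assertion failed) total >= 0 && (depth == CV_32F || depth == CV_32S) in function 'convexHull'
```

```bash
python3 - <<'E'
from h import *
np.set_printoptions(precision=4,suppress=True)
p=read_camera("scene")
hsv=cv2.cvtColor(p["color"],cv2.COLOR_RGB2HSV);m=cv2.inRange(hsv,(20,110,60),(36,255,255));m[300:]=0
pts=np.argwhere(m)[:,::-1]
W_=np.array([onz(p,q,.135)[:2] for q in pts]).astype(np.float32).copy()
h=cv2.convexHull(W_);print("enclosing",cv2.minEnclosingCircle(h),cv2.fitEllipse(h))
n,l,st,c=cv2.connectedComponentsWithStats(m);i=np.argsort(-st[1:,4])[:2]+1
a,b=[onz(p,c[k],.135)[:2] for k in i];d=a-b;print("lobes",a,b,(a+b)/2,"slot dir deg",np.degrees(np.arctan2(d[1],d[0]))-90)
d=tip_of("fastener_slot",p);X=onz(p,d[0]["point"],.121);print(X); print(c[i])
to([*((a+b)/2),.16])
E
```

```text
enclosing ((0.5796838998794556, 0.058629173785448074), 0.04390013590455055) ((0.5792545676231384, 0.059048231691122055), (0.08491473644971848, 0.08701851218938828), 153.8639373779297)
lobes [0.5769 0.0387] [0.5822 0.0834] [0.5796 0.0611] slot dir deg -186.7052726722153
[0.5798 0.0494 0.121 ]
[[240.2179 194.3417]
 [242.3787 211.1689]]
slide [-36.1 -21.1  72.6]
heading 173.5 tilt xy [-0.001   0.0003] turn None
```

Call:
jog_arm(moves=[{"slide": [-40,20,-40],"angular": [0,0,0],"fingers": 0.5},{"slide": [-287,170,-65],"angular": [0,0,0],"fingers": 0.5},{"slide": [-287,170,-65],"angular": [0,0,0],"fingers": 0.5},{"slide": [-287,170,-65],"angular": [0,0,0],"fingers": 0.5},{"slide": [-287,170,-65],"angular": [0,0,0],"fingers": 0.5},{"slide": [-287,170,-65],"angular": [0,0,0],"fingers": 0.5},{"slide": [-287,170,-65],"angular": [0,0,0],"fingers": 0.5},{"slide": [-287,170,-65],"angular": [0,0,0],"fingers": 0.5},{"slide": [-287,170,-65],"angular": [0,0,0],"fingers": 0.5},{"slide": [-287,170,-65],"angular": [0,0,0],"fingers": 0.5}])

```text
clock: 6.35
tcp_pos: [0.4168, 0.3347, 0.2984]
orientation: [0.0, -0.668, 0.744, 0.0]
wrist_force: [-0.1, -0.0, 0.0]
finger_gap: 0.0429
grip_force: 0.0
```

```bash
cat >> h.py <<'E'
def head(p,z):
    hsv=cv2.cvtColor(p["color"],cv2.COLOR_RGB2HSV);m=cv2.inRange(hsv,(20,110,60),(36,255,255));m[300:]=0
    n,l,st,c=cv2.connectedComponentsWithStats(m);i=np.argsort(-st[1:,4])[:2]+1
    pts=np.argwhere((l==i[0])|(l==i[1]))[:,::-1]
    w=np.array([onz(p,q,z)[:2] for q in pts]).astype(np.float32).copy()
    e=cv2.fitEllipse(cv2.convexHull(w))
    a,b=[onz(p,c[k],z)[:2] for k in i];d=a-b
    return e,(a+b)/2,(np.degrees(np.arctan2(d[1],d[0]))-90)%180,st[i,4]
E
python3 - <<'E'
from h import *
np.set_printoptions(precision=4,suppress=True)
print(get_state()["tcp_pos"])
for n in("scene","top"):
    p=read_camera(n)
    for z in(.13,.135,.14): print(n,z,*head(p,z))
    d=tip_of("fastener_slot",p);print([(onz(p,x["point"],.12),x["p"]) for x in d[:1]])
b=p["color"][100:240,155:315,::-1];cv2.imwrite('pics/t4.png',cv2.resize(b,None,fx=4,fy=4))
E
```

```text
[0.4168 0.3347 0.2984]
scene 0.13 ((0.5785332918167114, 0.055789295583963394), (0.08509518206119537, 0.08688130229711533), 135.64181518554688) [0.579  0.0579] 173.47676977038833 [429 367]
scene 0.135 ((0.5792357921600342, 0.059303466230630875), (0.08487602323293686, 0.08654805272817612), 141.65673828125) [0.5797 0.0613] 173.47676977038833 [429 367]
scene 0.14 ((0.5797330141067505, 0.06256368011236191), (0.08398648351430893, 0.08604071289300919), 139.6385040283203) [0.5803 0.0646] 173.47676977038836 [429 367]
[(array([0.5749, 0.048 , 0.12  ]), 0.6)]
top 0.13 ((0.5784603357315063, 0.054813310503959656), (0.08348521590232849, 0.08496518433094025), 141.89903259277344) [0.5781 0.055 ] 172.1482082317022 [415 407]
top 0.135 ((0.5776764154434204, 0.05459863692522049), (0.08280515670776367, 0.0845443606376648), 133.46835327148438) [0.5772 0.0547] 172.14820823170228 [415 407]
top 0.14 ((0.5766485333442688, 0.05439901351928711), (0.08259981870651245, 0.0839180126786232), 139.6177215576172) [0.5763 0.0545] 172.1482082317022 [415 407]
[(array([0.5814, 0.0438, 0.12  ]), 0.64)]
```

View pics/t4.png

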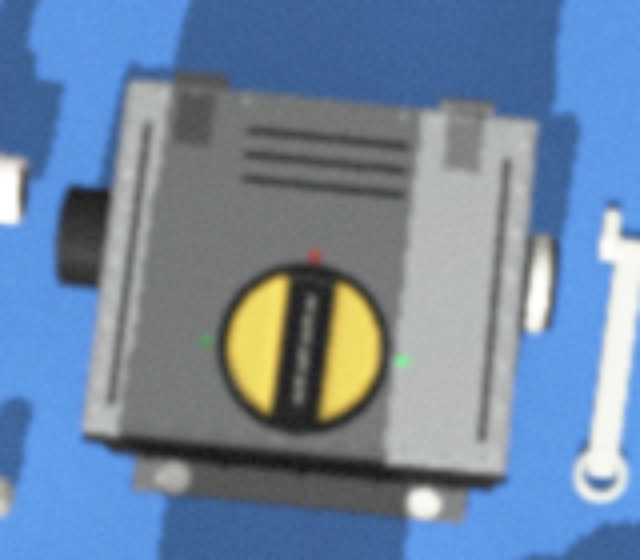

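```bash
python3 -c "
from h import *
to([.5775,.055,.20],173)"
```

```text
slide [ 255.1 -189.4   97.9]
heading 173.4 tilt xy [-0.0005 -0.0008] turn 0.4
```

Call:
jog_arm(moves=[{"slide": [255,-189,50],"angular": [0,0,0.4],"fingers": 0.6},{"slide": [255,-189,50],"angular": [0,0,0.4],"fingers": 0.6},{"slide": [255,-189,50],"angular": [0,0,0.4],"fingers": 0.6},{"slide": [255,-189,50],"angular": [0,0,0.4],"fingers": 0.6},{"slide": [255,-189,50],"angular": [0,0,0.4],"fingers": 0.6},{"slide": [255,-189,50],"angular": [0,0,0.4],"fingers": 0.6},{"slide": [255,-189,50],"angular": [0,0,0.4],"fingers": 0.6},{"slide": [255,-189,50],"angular": [0,0,0.4],"fingers": 0.6},{"slide": [255,-189,98],"angular": [0,0,0.4],"fingers": 0.6},{"slide": [255,-189,98],"angular": [0,0,0.4],"fingers": 0.6}])

```text
clock: 7.38
tcp_pos: [0.5747, 0.0522, 0.1943]
orientation: [-0.003, -0.66, 0.751, 0.003]
wrist_force: [-1.3, -0.1, -1.5]
finger_gap: 0.0346
grip_force: 0.0
```

```bash
python3 -c "
from h import *
s=get_state();print(s['tcp_pos'],s['finger_gap'],s['wrist_force'])
to([.5775,.055,.155],173)"
```

```text
[0.5746831  0.05224495 0.19427236] 0.034557284672357046 [-1.28485333 -0.1230658  -1.54828707]
slide [-3.1 -2.8 39.2]
heading 172.6 tilt xy [-0.0087  0.0002] turn -0.4
```

Call:
jog_arm(moves=[{"slide": [0,0,20],"angular": [0,0,0],"fingers": 0.6},{"slide": [0,0,40],"angular": [0,0,0],"fingers": 0.6},{"slide": [0,0,45],"angular": [0,0,0],"fingers": 0.6},{"slide": [0,0,45],"angular": [0,0,0],"fingers": 0.6}])

```text
clock: 7.72
tcp_pos: [0.5754, 0.0558, 0.1541]
orientation: [-0.001, -0.662, 0.749, 0.001]
wrist_force: [-0.8, 0.1, -0.6]
finger_gap: 0.0339
grip_force: 0.0
```

```bash
python3 -c "
from h import *
s=get_state();print(s['tcp_pos'],s['finger_gap'],s['wrist_force'])
to([.5775,.055,.13],173)
p=read_camera('scene');cv2.imwrite('pics/s5.png',cv2.resize(p['color'][130:270,165:325,::-1],None,fx=4.5,fy=4))
print(head(p,.135))"
```

```text
[0.57537186 0.05584938 0.15409543] 0.033918167664713395 [-0.83791181  0.08171508 -0.56211954]
slide [ 0.6 -2.3 24.1]
heading 173.0 tilt xy [-0.0041  0.0002] turn -0.0
(((0.5787909030914307, 0.05892308056354523), (0.08511918038129807, 0.08760137856006622), 135.73341369628906), array([0.57702626, 0.05991026]), np.float64(167.58378604907105), array([367, 250], dtype=int32))
```

View pics/s5.png

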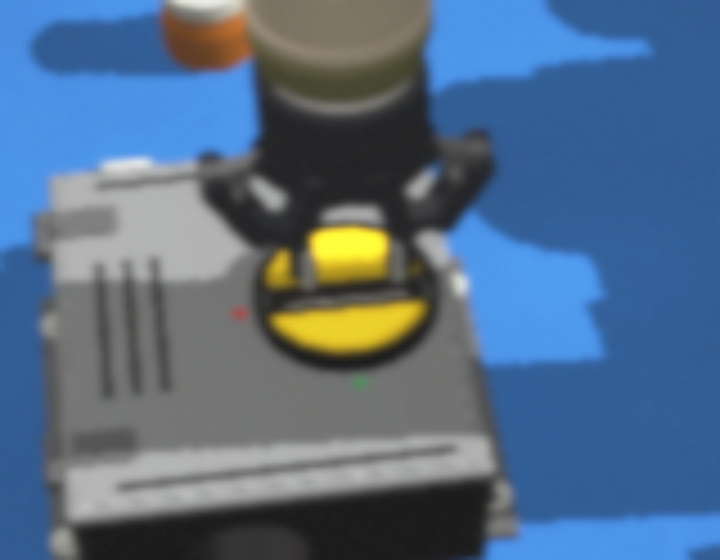

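The fingertips, at about (305,290) and (395,285), line up just above the slot. Descending gently.

Call:
jog_arm(moves=[{"slide": [0,-2,6],"angular": [0,0,0],"fingers": 0.6},{"slide": [0,-2,12],"angular": [0,0,0],"fingers": 0.6},{"slide": [0,-2,17],"angular": [0,0,0],"fingers": 0.6},{"slide": [0,-2,20],"angular": [0,0,0],"fingers": 0.6},{"slide": [0,-2,20],"angular": [0,0,0],"fingers": 0.6}])

```text
clock: 8.18
tcp_pos: [0.5785, 0.0562, 0.1346]
orientation: [-0.0, -0.663, 0.749, 0.0]
wrist_force: [-0.5, -0.4, -0.2]
finger_gap: 0.0344
grip_force: 0.0
```

Call:
jog_arm(moves=[{"slide": [0,0,3],"angular": [0,0,0],"fingers": 0.6},{"slide": [0,0,5],"angular": [0,0,0],"fingers": 0.6},{"slide": [0,0,5],"angular": [0,0,0],"fingers": 0.6},{"slide": [0,0,5],"angular": [0,0,0],"fingers": 0.6}])

```text
clock: 8.52
tcp_pos: [0.579, 0.056, 0.1303]
orientation: [-0.0, -0.663, 0.749, 0.0]
wrist_force: [-0.5, 0.7, 0.0]
finger_gap: 0.0339
grip_force: 0.0
```

Call:
jog_arm(moves=[{"slide": [0,0,3],"angular": [0,0,0],"fingers": 0.6},{"slide": [0,0,6],"angular": [0,0,0],"fingers": 0.6},{"slide": [0,0,6],"angular": [0,0,0],"fingers": 0.6},{"slide": [0,0,6],"angular": [0,0,0],"fingers": 0.6}])

```text
clock: 8.85
tcp_pos: [0.5792, 0.056, 0.1261]
orientation: [0.001, -0.663, 0.749, -0.001]
wrist_force: [-4.0, -0.0, 11.7]
finger_gap: 0.0342
grip_force: 5.3
```

Call:
jog_arm(moves=[{"slide": [0,0,2],"angular": [0,0,0],"fingers": 0.6},{"slide": [0,0,3],"angular": [0,0,0],"fingers": 0.6},{"slide": [0,0,3],"angular": [0,0,0],"fingers": 0.6},{"slide": [0,0,3],"angular": [0,0,0],"fingers": 0.6}])

```text
clock: 9.18
tcp_pos: [0.5793, 0.056, 0.1257]
orientation: [0.001, -0.663, 0.749, -0.001]
wrist_force: [-9.6, 0.3, 26.1]
finger_gap: 0.0343
grip_force: 12.9
```

Call:
jog_arm(moves=[{"slide": [0,0,-1],"angular": [0,0,4],"fingers": 0.6},{"slide": [0,0,-1],"angular": [0,0,8],"fingers": 0.6},{"slide": [0,0,-1],"angular": [0,0,12],"fingers": 0.6},{"slide": [0,0,-1],"angular": [0,0,16],"fingers": 0.6},{"slide": [0,0,-1],"angular": [0,0,20],"fingers": 0.6},{"slide": [0,0,-1],"angular": [0,0,24],"fingers": 0.6},{"slide": [0,0,-1],"angular": [0,0,28],"fingers": 0.6},{"slide": [0,0,-1],"angular": [0,0,30],"fingers": 0.6}])

```text
clock: 9.85
tcp_pos: [0.5789, 0.0556, 0.1258]
orientation: [0.001, -0.445, 0.896, -0.001]
wrist_force: [-8.9, -1.3, 21.2]
finger_gap: 0.0345
grip_force: 10.8
```

```bash
python3 -c "
from h import *
s=get_state();print(s['tcp_pos'],s['finger_gap'],s['wrist_force'],s['ft_torque'])
to([.5775,.055,.1257],173)"
```

```text
[0.57887378 0.0555681  0.12579886] 0.03452381667343414 [-8.93773692 -1.25537792 21.18805462] [-0.32271742  1.88412348  0.11340874]
slide [1.3 0.8 0.1]
heading 142.8 tilt xy [ 0.0022 -0.0012] turn -30.2
```

Call:
jog_arm(moves=[{"slide": [0,0,0],"angular": [0,0,6],"fingers": 0.6},{"slide": [0,0,0],"angular": [0,0,12],"fingers": 0.6},{"slide": [0,0,0],"angular": [0,0,18],"fingers": 0.6},{"slide": [0,0,0],"angular": [0,0,24],"fingers": 0.6},{"slide": [0,0,0],"angular": [0,0,30],"fingers": 0.6},{"slide": [0,0,0],"angular": [0,0,36],"fingers": 0.6},{"slide": [0,0,0],"angular": [0,0,42],"fingers": 0.6},{"slide": [0,0,0],"angular": [0,0,48],"fingers": 0.6},{"slide": [0,0,0],"angular": [0,0,54],"fingers": 0.6},{"slide": [0,0,0],"angular": [0,0,58],"fingers": 0.6}])

```text
clock: 10.68
tcp_pos: [0.5779, 0.0553, 0.1258]
orientation: [0.0, 0.046, 0.999, -0.001]
wrist_force: [-12.2, -2.7, 24.3]
finger_gap: 0.0342
grip_force: 11.9
```

```bash
python3 -c "
from h import *
s=get_state();print(s['tcp_pos'],s['finger_gap'],s['wrist_force'],s['ft_torque'])
to([.5775,.055,.1257],84)"
```

```text
[0.57787798 0.05532555 0.12578316] 0.03422214698562202 [-12.23339058  -2.65408462  24.32837098] [-0.46572085  2.42533266  0.08758909]
slide [ 0.3 -0.4  0.1]
heading 84.7 tilt xy [ 0.0004 -0.0017] turn 0.7
```

Call:
jog_arm(moves=[{"slide": [0,0,0],"angular": [0,0,3],"fingers": 0.6},{"slide": [0,0,0],"angular": [0,0,5],"fingers": 0.6},{"slide": [0,0,0],"angular": [0,0,7],"fingers": 0.6},{"slide": [0,0,0],"angular": [0,0,8],"fingers": 0.6},{"slide": [0,0,0],"angular": [0,0,8],"fingers": 0.6}])

```text
clock: 11.1
tcp_pos: [0.5789, 0.0559, 0.1258]
orientation: [0.001, 0.113, 0.994, -0.0]
wrist_force: [-8.7, -0.9, 20.9]
finger_gap: 0.0338
grip_force: 17.5
```

```bash
python3 -c "
from h import *
s=get_state();print(s['wrist_force'],s['ft_torque'])
to([.5775,.055,.1257],84)"
```

```text
[-8.68893948 -0.9079755  20.86484777] [-0.13311725  1.72541126  0.39525908]
slide [ 1.2 -1.2  0.1]
heading 77.0 tilt xy [ 0.0023 -0.0006] turn -7.0
```

Torque has risen to 0.4 N·m, so the fastener is at its stop. Relieve the twist, lift out and check.

Call:
jog_arm(moves=[{"slide": [0,0,0],"angular": [0,0,-4],"fingers": 0.6},{"slide": [0,0,-4],"angular": [0,0,-5],"fingers": 0.6},{"slide": [0,0,-15],"angular": [0,0,-5],"fingers": 0.6},{"slide": [0,0,-45],"angular": [0,0,-5],"fingers": 0.6},{"slide": [0,0,-85],"angular": [0,0,-5],"fingers": 0.6},{"slide": [0,0,-120],"angular": [0,0,-5],"fingers": 0.6},{"slide": [0,0,-120],"angular": [0,0,-5],"fingers": 0.6}])

```text
clock: 11.68
tcp_pos: [0.5825, 0.0559, 0.2505]
orientation: [0.006, 0.07, 0.998, 0.0]
wrist_force: [2.2, -0.3, 0.6]
finger_gap: 0.034
grip_force: 0.0
```

```bash
python3 -c "
from h import *
to([.42,.33,.30])"
```

```text
slide [198.6 248.8 -51.6]
heading 82.0 tilt xy [ 0.0125 -0.0004] turn None
```

Call:
jog_arm(moves=[{"slide": [198,248,-50],"angular": [0,0,0],"fingers": 0.6},{"slide": [198,248,-50],"angular": [0,0,0],"fingers": 0.6},{"slide": [198,248,-50],"angular": [0,0,0],"fingers": 0.6},{"slide": [198,248,-50],"angular": [0,0,0],"fingers": 0.6},{"slide": [198,248,-50],"angular": [0,0,0],"fingers": 0.6},{"slide": [198,248,-50],"angular": [0,0,0],"fingers": 0.6},{"slide": [198,248,-50],"angular": [0,0,0],"fingers": 0.6},{"slide": [198,248,-50],"angular": [0,0,0],"fingers": 0.6},{"slide": [198,248,-50],"angular": [0,0,0],"fingers": 0.6},{"slide": [198,248,-50],"angular": [0,0,0],"fingers": 0.6}])

```text
clock: 12.52
tcp_pos: [0.4167, 0.3307, 0.2928]
orientation: [0.001, 0.068, 0.998, 0.0]
wrist_force: [-0.5, 0.1, 0.4]
finger_gap: 0.0342
grip_force: 0.0
```

```bash
python3 - <<'E'
from h import *
np.set_printoptions(precision=4,suppress=True)
P=[read_camera(n) for n in("scene","top")]
for p in P:print(*head(p,.130))
a=cv2.resize(P[0]["color"][130:280,165:285,::-1],None,fx=3.3,fy=3.3);b=cv2.resize(P[1]["color"][110:230,165:300,::-1],None,fx=2.9,fy=2.9)
c=np.zeros((500,796,3),np.uint8);c[:a.shape[0],:a.shape[1]]=a;c[:b.shape[0],400:400+b.shape[1]]=b
cv2.imwrite('pics/end.png',c)
E
```

```text
((0.5785233974456787, 0.057007525116205215), (0.08525905758142471, 0.08663579821586609), 161.33099365234375) [0.5788 0.0583] 87.91114282673149 [357 350]
((0.5778762698173523, 0.054417673498392105), (0.0830138772726059, 0.08555791527032852), 104.07125091552734) [0.5775 0.0547] 88.7401747677676 [424 417]
```

View pics/end.png

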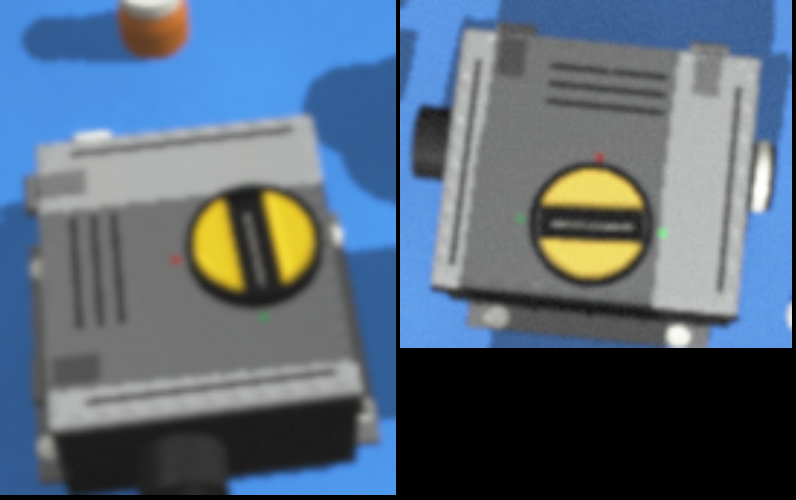

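The fastener is locked but about 4° short of its stop, since my untwist while still pressed dragged it back. There is plenty of time, so I'll re-enter, nudge it to the stop and lift without untwisting.

```bash
python3 -c "
from h import *
to([.5775,.055,.20],88)"
```

```text
slide [-196.4 -249.    92.3]
heading 82.0 tilt xy [ 0.0002 -0.0003] turn -6.0
```

Call:
jog_arm(moves=[{"slide": [-196,-249,45],"angular": [0,0,-6],"fingers": 0.6},{"slide": [-196,-249,45],"angular": [0,0,-6],"fingers": 0.6},{"slide": [-196,-249,45],"angular": [0,0,-6],"fingers": 0.6},{"slide": [-196,-249,45],"angular": [0,0,-6],"fingers": 0.6},{"slide": [-196,-249,45],"angular": [0,0,-6],"fingers": 0.6},{"slide": [-196,-249,45],"angular": [0,0,-6],"fingers": 0.6},{"slide": [-196,-249,45],"angular": [0,0,-6],"fingers": 0.6},{"slide": [-196,-249,45],"angular": [0,0,-6],"fingers": 0.6},{"slide": [-196,-249,92],"angular": [0,0,-6],"fingers": 0.6},{"slide": [-196,-249,92],"angular": [0,0,-6],"fingers": 0.6}])

```text
clock: 13.45
tcp_pos: [0.5744, 0.0515, 0.194]
orientation: [-0.005, 0.021, 1.0, 0.0]
wrist_force: [-1.6, 0.4, -1.9]
finger_gap: 0.0341
grip_force: 0.0
```

Call:
jog_arm(moves=[{"slide": [0,0,20],"angular": [0,0,0],"fingers": 0.6},{"slide": [0,0,40],"angular": [0,0,0],"fingers": 0.6},{"slide": [0,0,45],"angular": [0,0,0],"fingers": 0.6},{"slide": [0,0,45],"angular": [0,0,0],"fingers": 0.6},{"slide": [0,0,45],"angular": [0,0,0],"fingers": 0.6}])

```text
clock: 13.87
tcp_pos: [0.5769, 0.0552, 0.1562]
orientation: [0.0, 0.017, 1.0, 0.0]
wrist_force: [0.1, -0.6, 0.5]
finger_gap: 0.034
grip_force: 0.0
```

```bash
python3 -c "
from h import *
to([.5775,.055,.128],88)"
```

```text
slide [-0.6 -0.2 28.2]
heading 88.0 tilt xy [0.     0.0001] turn -0.0
```

Call:
jog_arm(moves=[{"slide": [0,0,10],"angular": [0,0,0],"fingers": 0.6},{"slide": [0,0,20],"angular": [0,0,0],"fingers": 0.6},{"slide": [0,0,27],"angular": [0,0,0],"fingers": 0.6},{"slide": [0,0,31],"angular": [0,0,0],"fingers": 0.6},{"slide": [0,0,31],"angular": [0,0,0],"fingers": 0.6},{"slide": [0,0,31],"angular": [0,0,4],"fingers": 0.6},{"slide": [0,0,31],"angular": [0,0,8],"fingers": 0.6},{"slide": [0,0,31],"angular": [0,0,11],"fingers": 0.6},{"slide": [0,0,31],"angular": [0,0,12],"fingers": 0.6},{"slide": [0,0,31],"angular": [0,0,12],"fingers": 0.6}])

```text
clock: 14.7
tcp_pos: [0.5779, 0.0554, 0.126]
orientation: [0.002, 0.122, 0.993, 0.0]
wrist_force: [-2.0, 0.1, 9.7]
finger_gap: 0.0341
grip_force: 6.6
```

```bash
python3 -c "
from h import *
s=get_state();print(s['wrist_force'],s['ft_torque'])
to([.5775,.055,.128],84)"
```

```text
[-2.01444507  0.13457815  9.65277191] [0.03952787 0.30917369 0.06272767]
slide [ 0.3 -0.5 -2. ]
heading 76.0 tilt xy [ 0.0033 -0.0001] turn -8.0
```

Call:
jog_arm(moves=[{"slide": [0,0,0],"angular": [0,0,2],"fingers": 0.6},{"slide": [0,0,0],"angular": [0,0,4],"fingers": 0.6},{"slide": [0,0,0],"angular": [0,0,4],"fingers": 0.6}])

```text
clock: 14.95
tcp_pos: [0.5779, 0.0556, 0.1261]
orientation: [0.002, 0.155, 0.988, 0.0]
wrist_force: [-1.2, -0.0, 9.9]
finger_gap: 0.0343
grip_force: 32.7
```

```bash
python3 -c "
from h import *
s=get_state();print(s['wrist_force'],s['ft_torque'])
to([.5775,.055,.128],84)"
```

```text
[-1.23786871e+00 -6.93541541e-03  9.94543365e+00] [-0.13091913  0.28188344  1.64344116]
slide [ 0.2 -0.7 -1.9]
heading 72.2 tilt xy [ 0.0032 -0.0004] turn -11.8
```

Firmly at the stop (1.6 N·m). First lift until barely in contact, then rise with a small untwist.

Call:
jog_arm(moves=[{"slide": [0,0,-3],"angular": [0,0,-2],"fingers": 0.6},{"slide": [0,0,-6],"angular": [0,0,-4],"fingers": 0.6},{"slide": [0,0,-10],"angular": [0,0,-6],"fingers": 0.6},{"slide": [0,0,-25],"angular": [0,0,-6],"fingers": 0.6},{"slide": [0,0,-60],"angular": [0,0,-6],"fingers": 0.6},{"slide": [0,0,-100],"angular": [0,0,-6],"fingers": 0.6},{"slide": [0,0,-120],"angular": [0,0,-6],"fingers": 0.6},{"slide": [0,0,-120],"angular": [0,0,-6],"fingers": 0.6}])

```text
clock: 15.62
tcp_pos: [0.5794, 0.0553, 0.2498]
orientation: [0.005, 0.104, 0.995, 0.0]
wrist_force: [0.4, 1.1, 1.1]
finger_gap: 0.0341
grip_force: 0.0
```

Call:
jog_arm(moves=[{"slide": [198,248,-50],"angular": [0,0,0],"fingers": 0.6},{"slide": [198,248,-50],"angular": [0,0,0],"fingers": 0.6},{"slide": [198,248,-50],"angular": [0,0,0],"fingers": 0.6},{"slide": [198,248,-50],"angular": [0,0,0],"fingers": 0.6},{"slide": [198,248,-50],"angular": [0,0,0],"fingers": 0.6},{"slide": [198,248,-50],"angular": [0,0,0],"fingers": 0.6},{"slide": [198,248,-50],"angular": [0,0,0],"fingers": 0.6},{"slide": [198,248,-50],"angular": [0,0,0],"fingers": 0.6},{"slide": [198,248,-50],"angular": [0,0,0],"fingers": 0.6}])

```text
clock: 16.37
tcp_pos: [0.432, 0.3435, 0.2944]
orientation: [-0.0, 0.101, 0.995, 0.001]
wrist_force: [0.5, 0.6, -0.4]
finger_gap: 0.0341
grip_force: 0.0
```

```bash
python3 - <<'E'
from h import *
print(get_state()["tcp_pos"])
for n in("scene","top"):print(*head(read_camera(n),.130))
E
```

```text
[0.43198165 0.34347308 0.29444219]
((0.5786230564117432, 0.05735820159316063), (0.0850936695933342, 0.08582117408514023), 88.57623291015625) [0.57866557 0.05815161] 84.47712107005957 [350 350]
((0.5780048370361328, 0.054226115345954895), (0.08240295201539993, 0.08561964333057404), 105.87946319580078) [0.57758555 0.05451201] 85.60036301787622 [423 418]
```

The slot now lies at 85° (84° expected at the stop), so the fastener is home. The robot is clear.

```bash
python3 -c "
from h import *
print(hand_in())"
```

```text
the job is handed in; nothing more can be done
None
```

The cover is pushed down and the yellow fastener is turned clockwise to its stop: the last pictures put the slot about 1° from the locked heading. The robot is clear of everything, and I handed the job in at about 16.5 s of the 48 s; hand-in returned no verdict.

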